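Scoop polishing stones into the round tub

ROBOT

A 6-joint arm with a two-finger parallel gripper is mounted at the origin on the work surface. World frame = base frame: x ahead of the robot, y to its left, z up, the work surface at z = 0. Lengths are in m, angles in rad, forces in N, time in s.
With the tool pointing down it reaches from about 0.4 to 0.825 m from the base axis. Payload 7 kg.
Tool frame: the origin (TCP) lies on the centre line of the jaws, within the pads' length; the fingertips stand tip_reach ahead of it and the grasp point (between the pads) is the TCP (tip_reach is the distance from the TCP to the fingertips, in m); z points along the fingers, y is the line along which they close (so a half turn about z gives the same grasp; the last joint's range is limited). The gripper opens to 88 mm and grips with 3 to 60 N. Pads are 19 mm wide; open, the fingers measure 130 mm over their backs; the gripper's body (78 mm by 193 mm) begins 47 mm behind the grasp point.
Start: joints at [-0.956, 0.359, 0.012, 0, -1.224, -0.288], TCP at [0.217, -0.639, 0.246] pointing down, gripper open.
Joint ranges: [-3.07, 3.07], [-1.43, 2.12], [-1.02, 1.25], [-3.03, 1.67], [-3.05, -0], [-3.03, 3.03]. Speed limits (rad/s): [2.39, 2.39, 3.01, 3.14, 3.14, 3.14].

INTERFACE

Orientations are given as [roll, pitch, yaw] about the fixed x, y, z axes, in that order (R = Rz(yaw) Ry(pitch) Rx(roll)).
In Python, from station import get_state, grab_frame, calibration, job_done, find_in, mark_of, tip_reach gives the robot as it stands.
- The arm moves only by the shell command python3 -m handwheel 'ROWS' [OPENING] [FORCE]. ROWS is JSON, a list of rows, each an object with "delta_pos": the shift along the world's x, y, z in units of 30 mm (1.0 is 30 mm), a list of three; "dr": the turn, a rotation vector about the world's x, y, z in degrees, a list of three. In form: [{"delta_pos": [tx, ty, tz], "dr": [rx, ry, rz]}, ...]. A call has 1 to 10 rows; each row shifts and turns the commanded pose from where the row before left it; what a row does not reach is not made up. A row lasts 1/10 s, in which the tool goes at most 50 mm and 8.59 degrees, less where a joint would pass 70% of its speed; a pose out of reach is approached as far as the arm can. A call is refused whole if a number of a shift passes 1 or a number of a turn 8.59, either way. A call with a gripper value outside its range is refused whole. OPENING is the closure, from -1 (fully open) to 1 (shut), set as the call begins (- or left out, the last holds). The fingers move at their own pace and stop on an object; FORCE is the grip in N (left out, the last holds). Time passes only in rows, so rows that do not move let the fingers close. It gives the time, the measured TCP pose, the force, the opening and the grip force at its end, in the units of the state.
- get_state(): the state, without advancing time (a new reading comes with each control period).
- grab_frame(name): name is "scene" or "top" or "wrist"; returns the picture (480x640x3 uint8, red, green, blue); there is no depth.
- calibration(name): a dict with "fx", "fy", "cx", "cy" (pixels), "extrinsics" (4x4, takes a point from world to camera coordinates). Camera axes: x right, y down, z forward; pixel columns grow to the right and rows downward; lengths in m; the calibration is good to about 2 mm. A picture is of the moment at which its call begins: read the wrist's pose just before it. calibration takes no time and is no camera call; for the wrist camera it gives the pose at the moment of the call.
- job_done(): hands the job in; it is judged then, once.
Trained networks look in the newest picture that a camera, given by its name, has taken for a name from the list of things; names that differ only in an ending like _2 or _b are one class to them, and where a whole thing is asked for, a point or a joint stands for the part that bears it (a point fixed in the world has none). Each returns a list of dicts, best first, with "conf" (0 to 1); they miss things now and then, are a little off and sometimes report something else, mostly with a low value. They report only what shows in the picture. A call takes as long as a camera call. They do not tell look-alikes from the thing itself.
- find_in(camera, query): "location" ([column, row] in pixels, amid what is visible of it).
- mark_of(camera, query): "location" ([column, row] in pixels: a listed point, or the origin of a listed thing).
The state is a dict: "t": time; "q": joint angles; "qd": joint speeds; "joint_efforts": joint torques, N m; "eef_pos": TCP position; "ee_rot": TCP orientation; "force": force on the tool from outside, world axes, zero at the start; "moment": the same for the moment, N m; "width": finger opening in m; "gripper_force": force on a finger pad.
Only numpy, scipy, OpenCV 4.12 (cv2) and the standard library are available. Lean on these libraries where they do the work, as an engineer would, in place of code of your own. Each camera call takes 0.05 s, during which the arm holds its last target. There are 200 camera calls.

TASK

Take the scoop by its upright handle, scoop up at least two of the three white polishing stones from the tray, and tip them into the round steel tub (not the square bin). Move the stones with the scoop only, never with the fingers; then stand the scoop upright on the bench, outside the tray, and let go.

Things in the scene. Friction and masses are not known exactly. Their poses are not given: they have to be found in the camera images.
- scoop_grip (a point): Centre of the black upright handle (x 20, y 30, z 50 mm) of an aluminium scoop, 180 g, standing on the bench, 80 mm above its underside. Pan ahead, towards -x: lip 100 mm from here, 100 mm wide; 7 mm ramp to a 4 mm ridge that keeps pieces in; floor 2 mm. Sides 105 mm apart, 26 high, begin 30 mm behind the lip; back wall 40 high under the handle. Carry level; lip 45-55 degrees down empties it.
- tray: Dark steel tray, fixed, 240 (x) by 148 (y) by 35 mm high, walls 4 mm; floor's upper face 4 mm above the bench. Origin: centre of its underside. The stones start side by side within 60 mm of the -x end wall (nearer the robot), less than 45 mm from the middle line; the rest is empty: lower the scoop there, lip towards -x, push along the floor till the lip meets the -x wall: the stones ride into the pan.
- tub: Round open steel tub, fixed, 170 mm across the rim, 70 mm high, wall 4 mm. Origin: centre of its underside. A square steel bin, 150 mm wide and as high, stands nearer or farther beside it: not the one.
- stone1: One of three alike white glazed, slippery ceramic polishing stones: a ball of 26 mm with two flat ends 10 mm wide, 24 mm apart, 22 g; starts standing on a flat end in the tray. Origin: its centre; z is the axis through the flats.
- stone2: One of three alike white glazed, slippery ceramic polishing stones: a ball of 26 mm with two flat ends 10 mm wide, 24 mm apart, 22 g; starts standing on a flat end in the tray. Origin: its centre; z is the axis through the flats.
- stone3: One of three alike white glazed, slippery ceramic polishing stones: a ball of 26 mm with two flat ends 10 mm wide, 24 mm apart, 22 g; starts standing on a flat end in the tray. Origin: its centre; z is the axis through the flats.
Mind the look-alikes: they are no part of the job. What is shaped like the stone3 but green is not meant.

How it is judged:
By the outcome, as a careful person would: the job done as asked, in the order asked, and still so for the second after the job is handed in, with the robot touching nothing.
It also fails if it takes over 72 s, if anything falls off the work surface, if the arm or the gripper's body presses on something with over 40 N, if the wrist force passes 120 N, or if a joint passes its speed limit or range.

## Working session

There is one attempt and no reset: what is moved stays moved. The work goes in short steps, Python scripts to look and compute and a shell command to move; the robot and the scene stay as the last step left them, time stands still between calls to the robot, and variables do not carry over. Pictures are saved under pics/ and viewed, at most 10 in all, crops included, and the job is handed in when it is done.

```bash
mkdir -p pics; cat > h.py <<'E'
import numpy as np, cv2
from station import *
def ray(cam,px,z):
    c=calibration(cam); E=np.array(c["extrinsics"]); R,t=E[:3,:3],E[:3,3]
    o=-R.T@t; d=R.T@np.array([(px[0]-c["cx"])/c["fx"],(px[1]-c["cy"])/c["fy"],1])
    return o+d*(z-o[2])/d[2]
def save(cam,n):
    im=grab_frame(cam); cv2.imwrite("pics/"+n,cv2.cvtColor(np.asarray(im),cv2.COLOR_RGB2BGR)); return im
E
python3 - <<'E'
from h import *
s=get_state(); print(s["t"],s["eef_pos"],s["ee_rot"],s["width"],tip_reach)
for cam in("top","scene"):
    save(cam,cam+"0.png")
    for q,z in(("scoop_grip",.08),("tray",0),("tub",0),("stone1",.016)):
        for r in mark_of(cam,q)[:5]: print(cam,q,np.round(r["location"]),round(r["conf"],2),ray(cam,r["location"],z).round(3))
E
```

```text
0.0 [ 0.21650101 -0.63883257  0.24461961] [ 3.13993552e+00 -1.18048150e-04 -2.81494988e+00] 0.08768578653743576 0.019
top scoop_grip [502. 254.] 0.6 [ 0.487 -0.303  0.08 ]
top tray [315. 225.] 0.81 [0.547 0.001 0.   ]
top tub [156. 280.] 0.56 [0.45  0.281 0.   ]
top stone1 [337. 321.] 0.72 [ 0.379 -0.037  0.016]
top stone1 [308. 276.] 0.67 [0.456 0.014 0.016]
top stone1 [290. 266.] 0.61 [0.474 0.044 0.016]
top stone1 [329. 270.] 0.56 [ 0.467 -0.024  0.016]
top stone1 [237. 218.] 0.54 [0.557 0.137 0.016]
scene scoop_grip [119. 279.] 0.62 [ 0.486 -0.301  0.08 ]
scene tray [321. 296.] 0.65 [ 0.545 -0.003  0.   ]
scene tub [447. 222.] 0.7 [0.447 0.284 0.   ]
scene stone1 [330. 251.] 0.65 [0.467 0.042 0.016]
scene stone1 [313. 250.] 0.63 [0.454 0.014 0.016]
scene stone1 [297. 255.] 0.61 [ 0.457 -0.015  0.016]
scene stone1 [398. 273.] 0.57 [0.552 0.131 0.016]
scene stone1 [333. 213.] 0.42 [0.372 0.083 0.016]
```

View pics/top0.png

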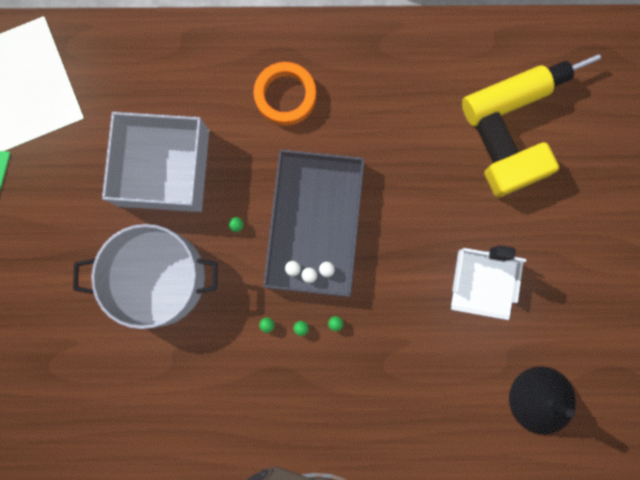

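View pics/scene0.png

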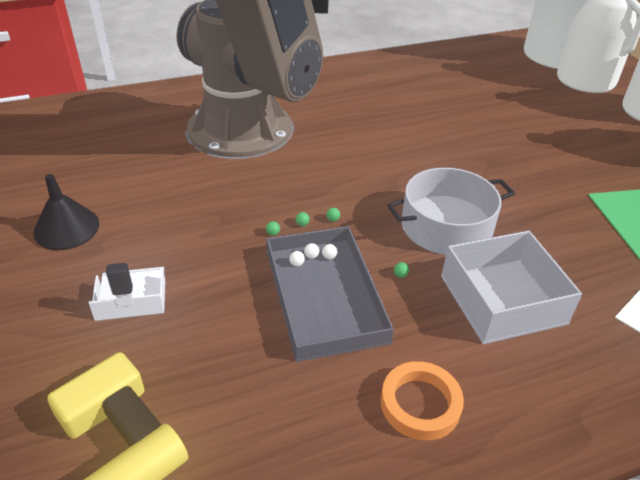

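The top view shows the scoop at about (490,285) px with its pan pointing down the picture. The tray is at (315,225) with the white stones near (310,270), the round tub is at (148,277), and the green look-alikes lie outside the tray. Next I'll get the yaw of the scoop and tray.

```bash
python3 - <<'E'
from h import *
im=cv2.imread("pics/top0.png")
a=cv2.resize(im[235:330,435:535],None,fx=4,fy=4,interpolation=cv2.INTER_CUBIC)
b=cv2.resize(im[140:305,255:375],None,fx=3.3,fy=3.3,interpolation=cv2.INTER_CUBIC)
o=np.zeros((545,800,3),np.uint8); o[:380,:400]=a; o[:b.shape[0],402:402+b.shape[1]]=b[:, :398]
cv2.imwrite("pics/crop.png",o)
E
```

```text
(no output)
```

View pics/crop.png

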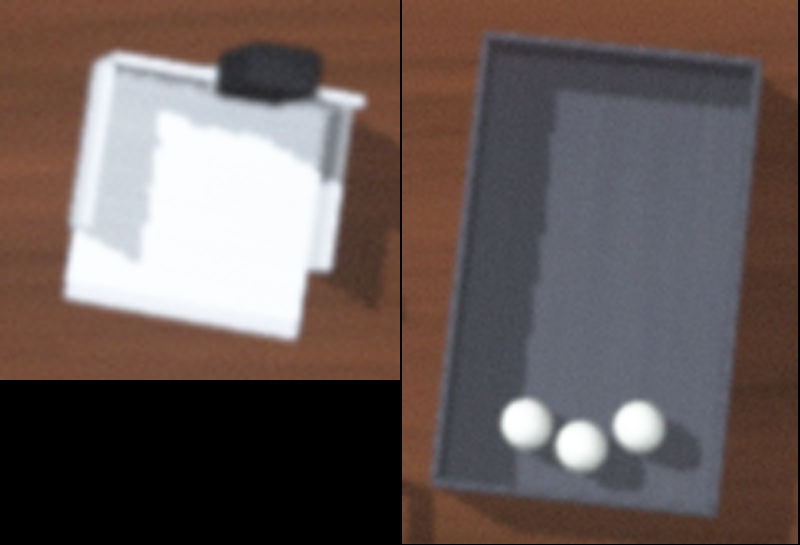

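The crop shows the scoop lip corners at (65,298) and (298,338). The tray rim corners are at (485,33), (760,62), (717,515) and (433,487).

```bash
python3 - <<'E'
from h import *
L=[ray("top",(435+x/4,235+y/4),0.003) for x,y in((65,298),(298,338))]
d=L[0]-L[1]; m=(L[0]+L[1])/2
yaw=np.arctan2(-d[0],d[1]); print("scoop",np.degrees(yaw),np.linalg.norm(d),"lip",m,"grip",m+.1*np.array([np.cos(yaw),np.sin(yaw),0]))
T=np.array([ray("top",(255+(x-402)/3.3,140+y/3.3),.035) for x,y in((485,33),(760,62),(717,515),(433,487))])
print(T.round(4),"c",T.mean(0))
u=(T[0]+T[1]-T[2]-T[3])/2; v=(T[0]+T[3]-T[1]-T[2])/2
print("tray",np.degrees(np.arctan2(u[1],u[0])),np.linalg.norm(u),np.degrees(np.arctan2(-v[0],v[1])),np.linalg.norm(v))
E
```

```text
scoop -9.878714485883886 0.10135421731817985 lip [ 0.38942566 -0.28422728  0.003     ] grip [ 0.48794297 -0.30138359  0.003     ]
[[ 0.6737  0.061   0.035 ]
 [ 0.6574 -0.0834  0.035 ]
 [ 0.4213 -0.059   0.035 ]
 [ 0.436   0.086   0.035 ]] c [0.54711924 0.00114772 0.035     ]
tray -5.95797785596087 0.23824017679298878 -6.10555780030106 0.14548303459178588
```

```bash
python3 -m handwheel '[{"delta_pos":[0.75,0.94,0],"dr":[0,0,6]},{"delta_pos":[0.75,0.94,0],"dr":[0,0,6]},{"delta_pos":[0.75,0.94,0],"dr":[0,0,6]},{"delta_pos":[0.75,0.94,0],"dr":[0,0,6]},{"delta_pos":[0.75,0.94,0],"dr":[0,0,6]},{"delta_pos":[0.75,0.94,0],"dr":[0,0,6]},{"delta_pos":[0.75,0.94,0],"dr":[0,0,6]},{"delta_pos":[0.75,0.94,0],"dr":[0,0,6]},{"delta_pos":[0.75,0.94,0],"dr":[0,0,6]},{"delta_pos":[0.75,0.94,0],"dr":[0,0,7.4]}]' -1
python3 - <<'E'
from h import *
s=get_state(); print(s["t"],s["eef_pos"],s["ee_rot"],s["q"])
save("wrist","w1.png")
for q,z in(("scoop_grip",.08),):
    for r in mark_of("wrist",q)[:3]: print(np.round(r["location"]),round(r["conf"],2),ray("wrist",r["location"],z).round(4))
E
```

```text
t: 1.5
eef_pos: [0.4424, -0.356, 0.2459]
ee_rot: [-3.141, -0.0, -1.739]
force: [1.7, -0.8, -0.4]
width: 0.0878
gripper_force: 0.0
1.5 [ 0.44242059 -0.35602588  0.24586543] [-3.14103978e+00 -1.31152352e-04 -1.73863733e+00] [-3.33067048e-01  1.82892717e-01 -2.28688455e-01  4.19448454e-05
 -1.15864824e+00  1.65209292e-01]
[277. 288.] 0.93 [ 0.4854 -0.3     0.08  ]
```

View pics/w1.png

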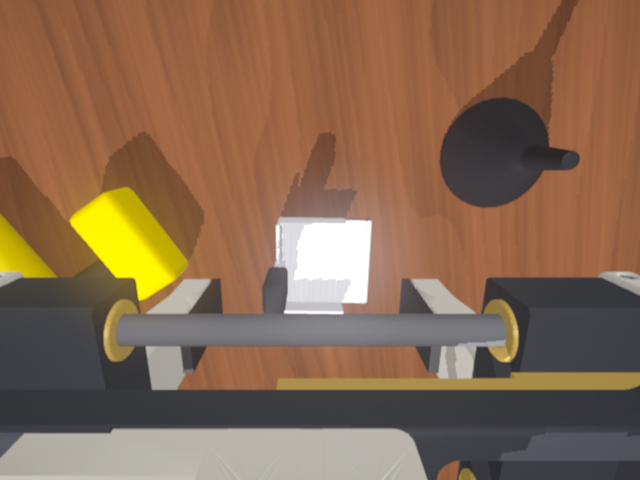

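The wrist view shows the scoop square to the jaws, with the handle at about (277,288) px and the lip on the right. The drill and the funnel are clear of the descent.

```bash
python3 -m handwheel '[{"delta_pos":[0.74,0.92,0],"dr":[0,0,0]},{"delta_pos":[0.74,0.92,0],"dr":[0,0,0]},{"delta_pos":[0,0,-0.9],"dr":[0,0,0]},{"delta_pos":[0,0,-0.9],"dr":[0,0,0]},{"delta_pos":[0,0,-0.9],"dr":[0,0,0]},{"delta_pos":[0,0,-0.9],"dr":[0,0,0]},{"delta_pos":[0,0,-0.9],"dr":[0,0,0]},{"delta_pos":[0,0,-0.9],"dr":[0,0,0]},{"delta_pos":[0,0,-0.1],"dr":[0,0,0]},{"delta_pos":[0,0,0],"dr":[0,0,0]}]'
python3 -m handwheel '[{"delta_pos":[0,0,0],"dr":[0,0,0]},{"delta_pos":[0,0,0],"dr":[0,0,0]},{"delta_pos":[0,0,0],"dr":[0,0,0]},{"delta_pos":[0,0,0],"dr":[0,0,0]},{"delta_pos":[0,0,0],"dr":[0,0,0]},{"delta_pos":[0,0,0],"dr":[0,0,0]},{"delta_pos":[0,0,0],"dr":[0,0,0]},{"delta_pos":[0,0,0],"dr":[0,0,0]},{"delta_pos":[0,0,0],"dr":[0,0,0]},{"delta_pos":[0,0,0],"dr":[0,0,0]}]' 1 50
```

```text
t: 2.6
eef_pos: [0.4857, -0.3024, 0.0804]
ee_rot: [3.14, -0.0, -1.744]
force: [-0.1, -0.1, 1.3]
width: 0.0877
gripper_force: 0.0
t: 3.6
eef_pos: [0.486, -0.302, 0.0805]
ee_rot: [3.141, 0.0, -1.743]
force: [0.2, 0.6, 0.1]
width: 0.0197
gripper_force: 49.9
```

```bash
python3 -m handwheel '[{"delta_pos":[0,0,0.3],"dr":[0,0,0]},{"delta_pos":[0,0,0.7],"dr":[0,0,0]},{"delta_pos":[0,0,1],"dr":[0,0,0]},{"delta_pos":[0,0,1],"dr":[0,0,0]},{"delta_pos":[0,0.5,0],"dr":[0,0,0.9]},{"delta_pos":[0.5,1,0],"dr":[0,0,1]},{"delta_pos":[0.5,1,0],"dr":[0,0,1]},{"delta_pos":[0.5,1,0],"dr":[0,0,1]},{"delta_pos":[0.5,1,0],"dr":[0,0,0]},{"delta_pos":[0.5,1,0],"dr":[0,0,0]}]'
python3 -m handwheel '[{"delta_pos":[0.5,1,0],"dr":[0,0,0]},{"delta_pos":[0.5,1,0],"dr":[0,0,0]},{"delta_pos":[0.5,1,0],"dr":[0,0,0]},{"delta_pos":[0.5,1,0],"dr":[0,0,0]},{"delta_pos":[0.5,0.3,0],"dr":[0,0,0]},{"delta_pos":[0,0,0],"dr":[0,0,0]}]'
python3 - <<'E'
from h import *
save("top","t2.png"); save("scene","s2.png")
a=cv2.imread("pics/t2.png")[130:310,200:430]; b=cv2.imread("pics/s2.png")[180:380,200:440]
o=np.vstack([cv2.resize(a,(460,300)) ,cv2.resize(b,(460,300))]); cv2.imwrite("pics/c2.png",o)
E
```

```text
t: 4.6
eef_pos: [0.5611, -0.1354, 0.1705]
ee_rot: [3.141, 0.0, -1.675]
force: [0.7, 0.9, -1.4]
width: 0.0201
gripper_force: 49.9
t: 5.2
eef_pos: [0.6371, -0.006, 0.1699]
ee_rot: [3.141, -0.0, -1.673]
force: [-0.8, 0.1, -1.9]
width: 0.0201
gripper_force: 49.9
```

View pics/c2.png

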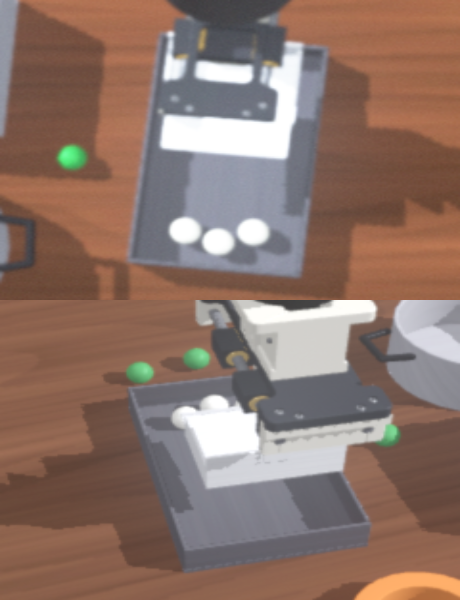

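The scoop hangs level over the empty end of the tray, lip towards the stones and centred between the walls. I'll lower it now.

```bash
python3 -m handwheel '[{"delta_pos":[0,-0.05,-0.7],"dr":[0,0,0]},{"delta_pos":[0,0,-0.8],"dr":[0,0,0]},{"delta_pos":[0,0,-0.7],"dr":[0,0,0]},{"delta_pos":[0,0,-0.4],"dr":[0,0,0]},{"delta_pos":[0,0,-0.1],"dr":[0,0,0]},{"delta_pos":[0,0,-0.05],"dr":[0,0,0]},{"delta_pos":[0,0,0],"dr":[0,0,0]}]'
python3 -m handwheel '[{"delta_pos":[0,0,-0.05],"dr":[0,0,0]},{"delta_pos":[0,0,-0.05],"dr":[0,0,0]},{"delta_pos":[0,0,0],"dr":[0,0,0]}]'
```

```text
t: 6.0
eef_pos: [0.6365, -0.0096, 0.0889]
ee_rot: [-3.14, 0.0, -1.675]
force: [0.0, 0.3, -1.4]
width: 0.0196
gripper_force: 49.9
t: 6.3
eef_pos: [0.6361, -0.0095, 0.0853]
ee_rot: [-3.141, 0.0, -1.675]
force: [-0.3, 0.3, -1.1]
width: 0.0199
gripper_force: 49.9
```

```bash
python3 -m handwheel '[{"delta_pos":[0,0,-0.04],"dr":[0,0,0]},{"delta_pos":[0,0,-0.03],"dr":[0,0,0]},{"delta_pos":[0,0,0],"dr":[0,0,0]}]'
```

```text
t: 6.6
eef_pos: [0.6363, -0.0095, 0.0845]
ee_rot: [-3.141, -0.0, -1.675]
force: [-3.8, 1.6, 10.0]
width: 0.0196
gripper_force: 49.9
```

```bash
python3 -m handwheel '[{"delta_pos":[-0.15,0.016,0],"dr":[0,0,0]},{"delta_pos":[-0.3,0.031,0],"dr":[0,0,0]},{"delta_pos":[-0.3,0.031,0],"dr":[0,0,0]},{"delta_pos":[-0.3,0.031,0],"dr":[0,0,0]},{"delta_pos":[-0.3,0.031,0],"dr":[0,0,0]},{"delta_pos":[-0.3,0.031,0],"dr":[0,0,0]},{"delta_pos":[-0.3,0.031,0],"dr":[0,0,0]},{"delta_pos":[-0.3,0.031,0],"dr":[0,0,0]},{"delta_pos":[-0.3,0.031,0],"dr":[0,0,0]},{"delta_pos":[-0.3,0.031,0],"dr":[0,0,0]}]'
python3 -m handwheel '[{"delta_pos":[-0.3,0.031,0],"dr":[0,0,0]},{"delta_pos":[-0.2,0.021,0],"dr":[0,0,0]},{"delta_pos":[-0.1,0.01,0],"dr":[0,0,0]}]'
```

```text
t: 7.6
eef_pos: [0.5528, -0.0001, 0.0847]
ee_rot: [-3.136, 0.001, -1.674]
force: [4.7, 0.3, 5.9]
width: 0.0198
gripper_force: 49.9
t: 7.9
eef_pos: [0.5348, 0.0019, 0.0847]
ee_rot: [-3.136, 0.002, -1.674]
force: [5.9, 0.0, 5.7]
width: 0.02
gripper_force: 49.9
```

```bash
python3 -m handwheel '[{"delta_pos":[-0.1,0.01,0],"dr":[0,0,0]},{"delta_pos":[-0.1,0.01,0],"dr":[0,0,0]},{"delta_pos":[-0.05,0.005,0],"dr":[0,0,0]},{"delta_pos":[0,0,0],"dr":[0,0,0]}]'
python3 - <<'E'
from h import *
save("top","t3.png"); save("scene","s3.png")
a=cv2.imread("pics/t3.png")[190:310,240:400]; b=cv2.imread("pics/s3.png")[200:350,230:430]
o=np.vstack([cv2.resize(a,(400,300)) ,cv2.resize(b,(400,300))]); cv2.imwrite("pics/c3.png",o)
E
```

```text
t: 8.3
eef_pos: [0.5285, 0.0025, 0.0849]
ee_rot: [-3.135, 0.002, -1.673]
force: [7.9, -2.3, 5.0]
width: 0.0199
gripper_force: 50.0
```

View pics/c3.png

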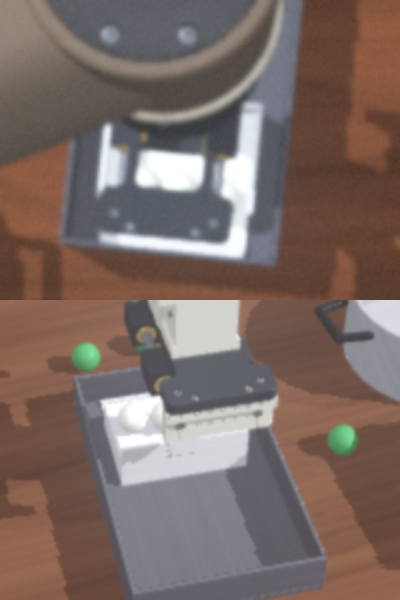

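The pan is at the -x wall. At least one stone shows inside it at (135,415), and the rest are hidden under the gripper. I'll push a little further to confirm contact.

```bash
python3 -m handwheel '[{"delta_pos":[-0.07,0.007,0],"dr":[0,0,0]},{"delta_pos":[-0.07,0.007,0],"dr":[0,0,0]},{"delta_pos":[0,0,0],"dr":[0,0,0]}]'
```

```text
t: 8.7
eef_pos: [0.5276, 0.0031, 0.086]
ee_rot: [-3.129, 0.003, -1.672]
force: [16.1, -7.6, 1.1]
width: 0.0197
gripper_force: 50.0
```

```bash
python3 -m handwheel '[{"delta_pos":[0.1,-0.01,0.05],"dr":[0.1,1,0]},{"delta_pos":[0,0,0.15],"dr":[0.2,2,0]},{"delta_pos":[0,0,0.3],"dr":[0.1,1,0]},{"delta_pos":[0,0,0.4],"dr":[0,0,0]},{"delta_pos":[0,0,0.6],"dr":[0,0,0]},{"delta_pos":[0,0,0.8],"dr":[0,0,0]},{"delta_pos":[0,0,0.8],"dr":[0,0,0]},{"delta_pos":[0,0,0.5],"dr":[0,0,0]},{"delta_pos":[0,0,0.2],"dr":[0,0,0]},{"delta_pos":[0,0,0],"dr":[0,0,0]}]'
python3 - <<'E'
from h import *
print(get_state()["ee_rot"])
save("top","t4.png"); save("scene","s4.png"); save("wrist","w4.png")
for c in("top","scene","wrist"):
  print(c,[(np.round(r["location"]),round(r["conf"],2)) for r in find_in(c,"stone1")])
a=cv2.imread("pics/t4.png")[170:320,220:420]; b=cv2.imread("pics/s4.png")[150:350,210:430];w=cv2.imread("pics/w4.png")
o=np.hstack([np.vstack([cv2.resize(a,(400,300)) ,cv2.resize(b,(400,300))]),cv2.resize(w,(400,300),interpolation=cv2.INTER_AREA).repeat(1,0) if 0 else np.vstack([cv2.resize(w,(400,300)),np.zeros((300,400,3),np.uint8)])]); cv2.imwrite("pics/c4.png",o)
E
```

```text
t: 9.7
eef_pos: [0.5236, 0.0021, 0.197]
ee_rot: [3.071, 0.0, -1.675]
force: [-0.5, -1.1, -1.9]
width: 0.0197
gripper_force: 50.0
[ 3.07147758e+00  1.44250868e-04 -1.67527674e+00]
top [(array([237., 220.]), 0.61), (array([300., 330.]), 0.59), (array([336., 324.]), 0.55), (array([267., 322.]), 0.52)]
scene [(array([399., 270.]), 0.73), (array([271., 229.]), 0.58)]
wrist [(array([330., 222.]), 0.91), (array([472., 230.]), 0.66), (array([354., 262.]), 0.64), (array([455., 164.]), 0.6)]
```

View pics/c4.png

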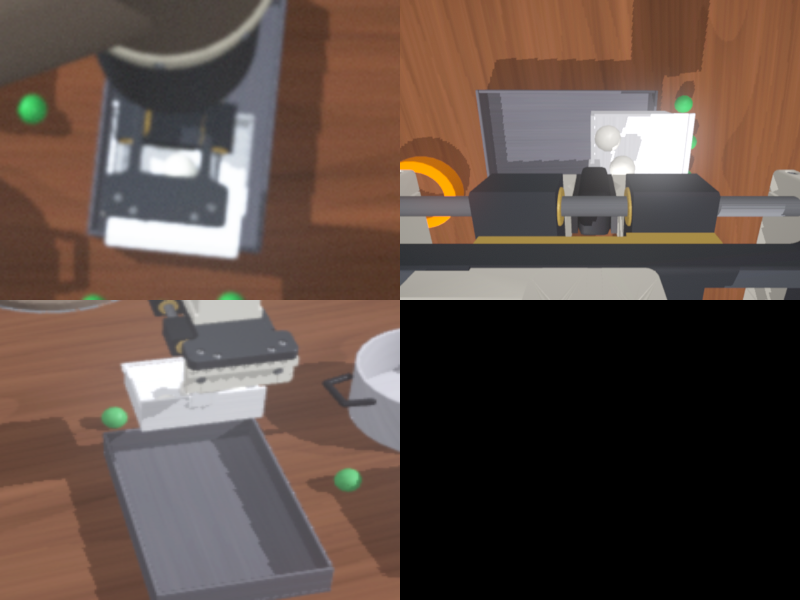

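Two white stones are visible in the pan near its back, and the tray is empty in both views, so the third should be in the pan too. I'll carry it to the tub.

```bash
python3 -m handwheel '[{"delta_pos":[0,0.3,0.2],"dr":[0,0,1]},{"delta_pos":[-0.1,0.5,0.2],"dr":[0,0,2]},{"delta_pos":[-0.1,0.7,0],"dr":[0,0,3]},{"delta_pos":[-0.1,0.8,0],"dr":[0,0,3]},{"delta_pos":[-0.1,0.8,0],"dr":[0,0,3]},{"delta_pos":[-0.1,0.8,0],"dr":[0,0,3]},{"delta_pos":[-0.1,0.8,0],"dr":[0,0,3]},{"delta_pos":[-0.1,0.8,0],"dr":[0,0,3]},{"delta_pos":[-0.1,0.8,0],"dr":[0,0,3]},{"delta_pos":[-0.1,0.8,0],"dr":[0,0,3]}]'
python3 -m handwheel '[{"delta_pos":[-0.1,0.8,0],"dr":[0,0,3]},{"delta_pos":[-0.1,0.8,0],"dr":[0,0,3]},{"delta_pos":[-0.1,0.6,0],"dr":[0,0,2]},{"delta_pos":[-0.1,0.3,0],"dr":[0,0,1]},{"delta_pos":[0,0.2,0],"dr":[0,0,0]},{"delta_pos":[0,0,0],"dr":[0,0,0]}]'
python3 - <<'E'
from h import *
s=get_state(); print(s["q"].__class__,np.round(s["q"],2))
save("wrist","w5.png"); grab_frame("top")
print([(np.round(r["location"]),round(r["conf"],2)) for r in find_in("wrist","stone1")])
for c in("top",):
  print([(ray(c,r["location"],0).round(3),round(r["conf"],2)) for r in mark_of(c,"tub")])
E
```

```text
t: 11.0
eef_pos: [0.4965, 0.2166, 0.2092]
ee_rot: [3.072, -0.0, -1.201]
force: [-0.5, 0.6, -2.0]
width: 0.0197
gripper_force: 50.0
t: 11.6
eef_pos: [0.4848, 0.2963, 0.2089]
ee_rot: [3.071, -0.0, -1.047]
force: [-0.1, 0.1, -2.4]
width: 0.02
gripper_force: 50.0
<class 'numpy.ndarray'> [ 0.88  0.25 -0.22 -0.03 -1.17 -0.34]
[(array([338., 271.]), 0.84), (array([568.,  23.]), 0.74), (array([333., 221.]), 0.59), (array([517.,  80.]), 0.58)]
[]
```

View pics/w5.png

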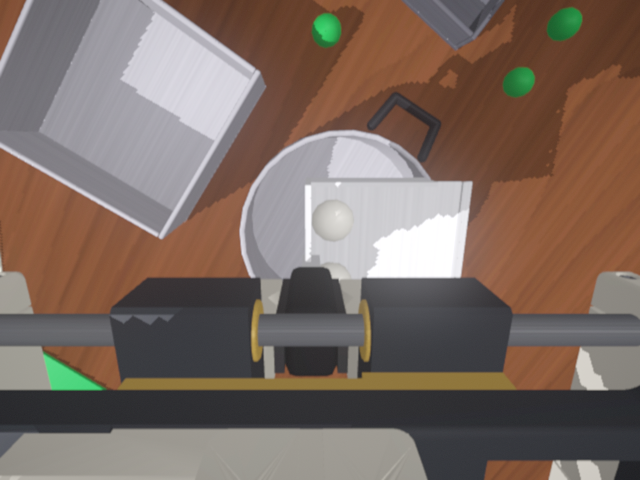

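The pan is over the round tub with two stones visible, one at (333,221) and one at (338,271) px, and the square bin is off to the upper left. I'll start tilting.

```bash
python3 -m handwheel '[{"delta_pos":[0,0.1,-0.1],"dr":[1.5,-2.6,0]},{"delta_pos":[0,0.1,-0.1],"dr":[2.5,-4.33,0]},{"delta_pos":[0,0,-0.1],"dr":[2.5,-4.33,0]},{"delta_pos":[0,0,0],"dr":[2.5,-4.33,0]},{"delta_pos":[0,0,0],"dr":[2.5,-4.33,0]},{"delta_pos":[0,0,0],"dr":[2.5,-4.33,0]}]'
python3 -c "
from h import *
s=get_state();print(np.round(s['q'],2))"
```

```text
t: 12.4
eef_pos: [0.4846, 0.3024, 0.2008]
ee_rot: [-2.719, 0.002, -1.047]
force: [3.0, -1.5, 0.3]
width: 0.0193
gripper_force: 50.0
[ 0.99  0.   -0.79  0.45 -0.43 -0.84]
```

```bash
cat > kin.py <<'E'
from h import *
from scipy.spatial.transform import Rotation as Ro
from scipy.optimize import least_squares
e=lambda a,x: Ro.from_euler(a,x).as_matrix()
def rot(q,s=-1): return e('z',q[0])@e('y',q[1]-q[2])@e('x',s*q[3])@e('y',-q[4])@e('x',-q[5])
C=np.array([[0,0,1],[0,1,0],[-1,0,0.]])
def pos(q,p): return e('z',q[0])@(np.array([p[0],p[1],p[2]])+e('y',q[1])@[0,0,p[3]]+e('y',q[1]-q[2])@[p[4],0,p[5]])+rot(q)@[p[6],0,0]
s=get_state()
D=[([-0.956,.359,.012,0,-1.224,-.288],[.2165,-.6388,.2446]),([-.33307,.18289,-.22869,0,-1.15865,.16521],[.44242,-.35603,.24587]),([.88,.25,-.22,-.03,-1.17,-.34],[.4848,.2963,.2089]),(s["q"],s["eef_pos"])]
f=least_squares(lambda p:np.r_[np.concatenate([(pos(q,p)-np.array(x))*(20 if i==2 else 100) for i,(q,x) in enumerate(D)]),.3*(p-[.15,0,.4,.4,.4,0,.25])],[.1,0,.4,.4,.4,0,.25])
P=f.x
E
python3 - <<'E'
from kin import *
print(P.round(3),[((pos(q,P)-x)*1e3).round(1) for q,x in D])
Rm=Ro.from_rotvec(s["ee_rot"]*0).as_matrix(); Rm=e('xyz',s["ee_rot"])
for sg in(-1,1):
  M=rot(s["q"],sg).T@Rm; print(sg,M.round(2))
M0=rot(D[0][0]).T@e('xyz',[3.14,0,-2.815]); print(M0.round(2))
print(len(find_in("wrist","stone1")))
grab_frame("wrist");print([(np.round(r["location"]),round(r["conf"],2)) for r in find_in("wrist","stone1")])
E
```

```text
[ 0.189 -0.19  -0.12   0.638  0.204  0.114  0.278] [array([-0.8,  3.3, -6.8]), array([3.4, 0.4, 7. ]), array([13.5, 19.8, 22. ]), array([ 1.8, -2.3, -1.1])]
-1 [[ 0.  0.  1.]
 [-1. -0.  0.]
 [ 0. -1.  0.]]
1 [[-0.33  0.15  0.93]
 [-0.66 -0.74 -0.11]
 [ 0.68 -0.65  0.34]]
[[ 0. -0.  1.]
 [-1.  0.  0.]
 [-0. -1. -0.]]
4
[(array([442.,  14.]), 0.82), (array([395., 222.]), 0.78), (array([480., 269.]), 0.7), (array([499., 296.]), 0.49)]
```

```bash
python3 - <<'E'
from kin import *
W=D
def pos2(q,p): return e('z',q[0])@(np.array([p[0],0,p[2]])+e('y',q[1])@[0,0,p[3]]+e('y',q[1]-q[2])@[p[4],0,p[5]])+rot(q)@[p[6],p[1],p[7]]
def pos3(q,p): return e('z',q[0])@(np.array([p[0],p[1],p[2]])+e('y',q[1])@[0,0,p[3]]+e('y',q[1]-q[2])@[p[4],0,p[5]])+rot(q)@[p[6],p[8],p[7]]
# axis of q2 height often .3-.5; weak prior
for F,n in((pos2,8),(pos3,9)):
  pr=np.array([.1,0,.4,.4,.4,0.03,.25,0,0][:n])
  f=least_squares(lambda p:np.r_[np.concatenate([(F(q,p)-np.array(x))*(100 if i==2 else 300) for i,(q,x) in enumerate(W)]),.1*(p-pr)],pr)
  print(f.x.round(3),[((F(q,f.x)-x)*1e3).round(1) for q,x in W])
E
```

```text
[ 0.024 -0.192 -1.144  1.277  0.014  0.584  0.373  0.01 ] [array([ -0.6,   8.7, -21.6]), array([10.6,  0.6, 22.5]), array([-10.8,   4.9,  25.6]), array([ 3.3, -4.7, -3.7])]
[ 0.25  -0.254  0.323  0.402  0.293 -0.085  0.277 -0.012  0.065] [array([ 1. ,  3.8, -1.9]), array([ 0.4, -0.4,  0.2]), array([14.4, 22.6, 19.8]), array([ 2.1, -2.6, -0.5])]
```

```bash
python3 -m handwheel '[{"delta_pos":[0,0,0],"dr":[-2.5,4.33,0]},{"delta_pos":[0,0,0],"dr":[-2.5,4.33,0]},{"delta_pos":[0,0,0.1],"dr":[-2.5,4.33,0]},{"delta_pos":[0,0,0.1],"dr":[-2.5,4.33,0]},{"delta_pos":[0,0,0.1],"dr":[-2.5,4.33,0]},{"delta_pos":[0,0,0],"dr":[-2.5,4.33,0]},{"delta_pos":[0,0,0],"dr":[0,0,0]}]'
python3 - <<'E'
from h import *
s=get_state(); print(s["eef_pos"],s["ee_rot"],np.round(s["q"],2),s["force"])
save("wrist","w6.png")
print([(np.round(r["location"]),round(r["conf"],2)) for r in find_in("wrist","stone1")])
E
```

```text
t: 13.25
eef_pos: [0.4869, 0.3041, 0.2086]
ee_rot: [3.034, 0.002, -1.047]
force: [-0.6, 0.2, -2.4]
width: 0.0197
gripper_force: 50.0
[0.48693551 0.30406684 0.20859646] [ 3.03396787e+00  1.70053785e-03 -1.04721052e+00] [ 0.87  0.28 -0.17 -0.04 -1.22 -0.33] [-0.61552411  0.19144772 -2.40503266]
[(array([512.,  76.]), 0.94), (array([556.,  21.]), 0.77), (array([325.,  22.]), 0.66)]
```

View pics/w6.png

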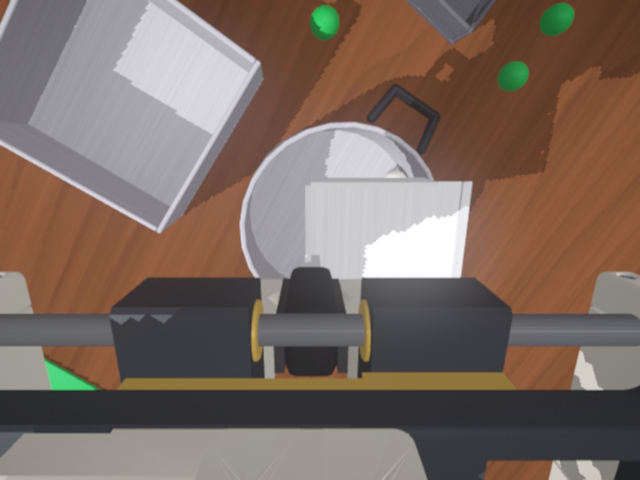

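The visible part of the pan is empty, and a white stone shows in the tub at (397,175) px. I'll move clear and look into the tub.

```bash
python3 -m handwheel '[{"delta_pos":[0,-0.3,0.2],"dr":[0,0,-2]},{"delta_pos":[0,-0.7,0.2],"dr":[0,0,-4]},{"delta_pos":[0,-1,0],"dr":[0,0,-4]},{"delta_pos":[0,-1,0],"dr":[0,0,-4]},{"delta_pos":[0,-1,0],"dr":[0,0,-4]},{"delta_pos":[0,-1,0],"dr":[0,0,-4]},{"delta_pos":[0,-1,0],"dr":[0,0,-4]},{"delta_pos":[0,-1,0],"dr":[0,0,-4]},{"delta_pos":[0,-1,0],"dr":[0,0,-4]},{"delta_pos":[0,-1,0],"dr":[0,0,-4]}]'
python3 -m handwheel '[{"delta_pos":[0,-1,0],"dr":[0,0,-2]},{"delta_pos":[0,-1,0],"dr":[0,0,0]},{"delta_pos":[0,-1,0],"dr":[0,0,0]},{"delta_pos":[0,-1,0],"dr":[0,0,0]},{"delta_pos":[0,-1,0],"dr":[0,0,0]},{"delta_pos":[0,-1,0],"dr":[0,0,0]},{"delta_pos":[0,-1,0],"dr":[0,0,0]},{"delta_pos":[0,-1,0],"dr":[0,0,0]},{"delta_pos":[0,-1,0],"dr":[0,0,0]},{"delta_pos":[0,-1,0],"dr":[0,0,0]}]'
python3 - <<'E'
from h import *
print(get_state()["ee_rot"])
save("top","t7.png"); save("scene","s7.png"); save("wrist","w7.png")
a=cv2.imread("pics/t7.png"); b=cv2.imread("pics/s7.png"); w=cv2.imread("pics/w7.png")
o=np.hstack([np.vstack([cv2.resize(a[210:340,80:253],(400,300),interpolation=cv2.INTER_CUBIC),cv2.resize(b,(400,300))]),np.vstack([cv2.resize(w,(400,300)),cv2.resize(a[150:450,240:640],(400,300))])]); cv2.imwrite("pics/c7.png",o)
E
```

```text
t: 14.35
eef_pos: [0.484, 0.0305, 0.2223]
ee_rot: [3.039, 0.001, -1.714]
force: [0.6, -1.2, -1.9]
width: 0.0195
gripper_force: 50.0
t: 15.35
eef_pos: [0.4839, -0.2692, 0.2224]
ee_rot: [3.039, -0.0, -1.746]
force: [-0.5, -0.7, -0.6]
width: 0.0201
gripper_force: 50.0
[ 3.03924609e+00 -1.82705730e-04 -1.74605289e+00]
```

View pics/c7.png

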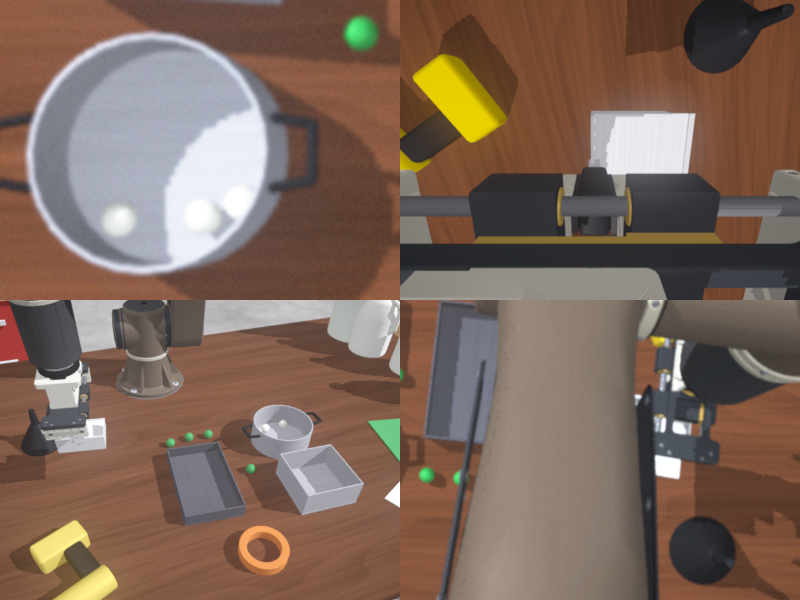

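All three stones are in the round tub. Now I'll level the scoop and set it down where it stood.

```bash
python3 -m handwheel '[{"delta_pos":[0.1,-1,0],"dr":[-0.5,-2.9,0]},{"delta_pos":[0,-0.1,-0.4],"dr":[-0.5,-2.9,0]},{"delta_pos":[0,0,-0.8],"dr":[0,0,0]},{"delta_pos":[0,0,-0.9],"dr":[0,0,0]},{"delta_pos":[0,0,-0.9],"dr":[0,0,0]},{"delta_pos":[0,0,-0.8],"dr":[0,0,0]},{"delta_pos":[0,0,-0.5],"dr":[0,0,0]},{"delta_pos":[0,0,-0.2],"dr":[0,0,0]},{"delta_pos":[0,0,0],"dr":[0,0,0]}]'
python3 -m handwheel '[{"delta_pos":[0,0,-0.05],"dr":[0,0,0]},{"delta_pos":[0,0,-0.05],"dr":[0,0,0]},{"delta_pos":[0,0,0],"dr":[0,0,0]}]'
```

```text
t: 16.4
eef_pos: [0.4875, -0.3004, 0.0862]
ee_rot: [3.139, 0.0, -1.745]
force: [-0.2, 0.6, -2.0]
width: 0.0197
gripper_force: 50.0
t: 16.7
eef_pos: [0.4881, -0.301, 0.0836]
ee_rot: [3.14, -0.0, -1.745]
force: [-0.4, -0.2, -1.1]
width: 0.0198
gripper_force: 50.0
```

```bash
python3 -m handwheel '[{"delta_pos":[0,0,-0.05],"dr":[0,0,0]},{"delta_pos":[0,0,-0.04],"dr":[0,0,0]},{"delta_pos":[0,0,0],"dr":[0,0,0]}]'
python3 -m handwheel '[{"delta_pos":[0,0,-0.02],"dr":[0,0,0]},{"delta_pos":[0,0,0],"dr":[0,0,0]}]'
```

```text
t: 17.0
eef_pos: [0.4881, -0.3011, 0.0811]
ee_rot: [3.14, -0.0, -1.745]
force: [-1.6, 2.1, 5.2]
width: 0.0194
gripper_force: 50.0
t: 17.2
eef_pos: [0.4881, -0.3011, 0.081]
ee_rot: [3.14, -0.0, -1.745]
force: [-3.6, 2.2, 10.3]
width: 0.0195
gripper_force: 50.0
```

In firm contact with the bench, so I'll release and withdraw upward.

```bash
python3 -m handwheel '[{"delta_pos":[0,0,0],"dr":[0,0,0]},{"delta_pos":[0,0,0],"dr":[0,0,0]},{"delta_pos":[0,0,0],"dr":[0,0,0]},{"delta_pos":[0,0,0],"dr":[0,0,0]},{"delta_pos":[0,0,0],"dr":[0,0,0]},{"delta_pos":[0,0,0],"dr":[0,0,0]},{"delta_pos":[0,0,0],"dr":[0,0,0]},{"delta_pos":[0,0,0],"dr":[0,0,0]}]' -1
python3 -m handwheel '[{"delta_pos":[0,0,0.3],"dr":[0,0,0]},{"delta_pos":[0,0,0.7],"dr":[0,0,0]},{"delta_pos":[0,0,1],"dr":[0,0,0]},{"delta_pos":[0,0,1],"dr":[0,0,0]},{"delta_pos":[0,0,1],"dr":[0,0,0]},{"delta_pos":[0,0,0.7],"dr":[0,0,0]},{"delta_pos":[0,0,0],"dr":[0,0,0]},{"delta_pos":[0,0,0],"dr":[0,0,0]},{"delta_pos":[0,0,0],"dr":[0,0,0]}]'
python3 - <<'E'
from h import *
for c in("wrist","scene"):
  grab_frame(c)
  print(c,[(ray(c,r["location"],.08).round(3),round(r["conf"],2)) for r in mark_of(c,"scoop_grip")])
E
```

```text
t: 18.0
eef_pos: [0.4878, -0.301, 0.0796]
ee_rot: [3.139, -0.0, -1.745]
force: [-0.1, -0.4, -0.2]
width: 0.0784
gripper_force: 0.0
t: 18.9
eef_pos: [0.4873, -0.3007, 0.22]
ee_rot: [3.138, 0.0, -1.745]
force: [0.2, -0.1, 0.0]
width: 0.0877
gripper_force: 0.0
wrist [(array([ 0.489, -0.302,  0.08 ]), 0.93)]
scene [(array([ 0.495, -0.301,  0.08 ]), 0.97)]
```

The scoop stands upright at (0.489, -0.302) and the gripper is clear of it.

```bash
python3 -c "
from station import job_done
print(job_done())"
```

```text
the job is handed in; nothing more can be done
None
```

Job handed in at about 19 s: all three white stones are in the round tub, and the scoop is standing upright on the bench outside the tray, released.

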